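# Pack the printer service case in two layers

## Robot

A 6-joint arm with a two-finger parallel gripper is mounted at the origin on the work surface. World frame = base frame: x ahead of the robot, y to its left, z up, the work surface at z = 0. Lengths are in m, angles in degrees, forces in N, time in s.
With the tool pointing down it reaches from about 0.375 to 0.9 m from the base axis. Payload 3.1 kg.
Tool frame: the origin (TCP) lies midway between the tips of the shut fingers; the grasp point (between the pads) lies env.grasp_offset behind it (env.grasp_offset is the distance from the TCP to the grasp point, in m); z points along the fingers, y is the line along which they close (so a half turn about z gives the same grasp; the last joint's range is limited). The gripper opens to 87 mm and grips with 3 to 60 N. Pads are 19 mm wide; open, the fingers measure 117 mm over their backs; the gripper's body (75 mm by 190 mm) begins 51 mm behind the grasp point.
Start: joints at [-78.753, 30.224, 82.088, -0, 67.689, -10.227], TCP at [0.229, -0.582, 0.223] pointing down, gripper open.
Joint ranges: [-176.69, 176.69], [-43.24, 126.21], [12.49, 139.97], [-82, 262], [0, 151.66], [-163.58, 163.58]. Speed limits (degrees/s): [159.86, 159.86, 180, 180, 180, 180].

## Interface

Orientations are given as [roll, pitch, yaw] about the fixed x, y, z axes, in that order (R = Rz(yaw) Ry(pitch) Rx(roll)).
In Python, from plant import readout, snapshot, camera_params, env, finder gives the robot as it stands. The module is installed in compiled form; this text tells all that it offers.
- The arm moves only by the tool carry_out, never from a script. Its argument "series" is one flat list of numbers, 6 for each row, row after row: the shift along the tool's x, y, z in normalised numbers (1 is 800 mm), then the turn, a rotation vector about the tool's x, y, z in shares of pi rad (1.0 is pi rad). A call has 1 to 20 rows; each row is the pose to reach, as a shift and turn from the pose commanded when the call began, along the tool's axes at that moment; what a row does not reach only later rows make up. A row lasts 1/12 s, in which the tool goes at most 41.7 mm and 7.16 degrees, less where a joint would pass 70% of its speed; a pose out of reach is approached as far as the arm can. A shift or turn number past 1, either way, is cut back to 1. A call with a gripper value outside its range is refused whole. "hand" is the closure, from -1 (fully open) to 1 (shut), set as the call begins (left out, the last holds). The fingers move at their own pace and stop on an object; the grip force is fixed at half the most. Time passes only in rows, so rows that repeat a pose let the fingers close. It gives the time, the measured TCP pose, the force, the opening and the grip force at its end, in the units of the state.
- readout.sense(): the state, without advancing time (a new reading comes with each control period).
- snapshot(name): name is "scene" or "top" or "wrist"; returns (picture, depth): 400x640x3 uint8, red, green, blue; 400x640 float32, m along the optical axis (not along the pixel's ray), 0 where there is no reading.
- camera_params(name): a dict with "K" (3x3 intrinsics, pixels), "eye" and "orientation" of the camera in the world. Camera axes: x right, y down, z forward; pixel columns grow to the right and rows downward; lengths in m; the calibration is good to about 2 mm. A picture is of the moment at which its call begins: read the wrist's pose just before it. camera_params takes no time and is no camera call; for the wrist camera it gives the pose at the moment of the call.
- env.close_job(): hands the job in; it is judged then, once.
Trained networks look in the newest picture that a camera, given by its name, has taken for a name from the list of things; names that differ only in an ending like _2 or _b are one class to them, and where a whole thing is asked for, a point or a joint stands for the part that bears it (a point fixed in the world has none). Each returns a list of dicts, best first, with "p" (0 to 1); they miss things now and then, are a little off and sometimes report something else, mostly with a low value. They report only what shows in the picture. A call takes as long as a camera call.
- finder.boxes_of(camera, thing): "location" ([x, y, z] in m, in world coordinates, good to about 4 mm: the middle of the surface that is visible of it).
- finder.place_of(camera, thing): "location" ([x, y, z] in m, in world coordinates, good to about 4 mm: a listed point, or the origin of a listed thing).
The state is a dict: "t": time; "qpos": joint angles; "qd": joint speeds; "joint_torque": joint torques, N m; "position": TCP position; "eef_rot": TCP orientation; "ft_force": force on the tool from outside, world axes, zero at the start; "moment": the same for the moment, N m; "gripper_width": opening from 0.0 (shut) to 1.0 (fully open); "grasp_force": force on a finger pad.
Only numpy, scipy, OpenCV 4.12 (cv2) and the standard library are available. Lean on these libraries where they do the work, as an engineer would, in place of code of your own. Each camera call takes 0.05 s, during which the arm holds its last target. There are 200 camera calls.

## Task

Pack the open service case in layers: stand the print head, fan up, on the cork pad in the bottom of the case beside the motor that is already there; then lay the divider plate flat on the two ledges, with both of the case's upright pins through its holes; then set the low carton flat on the divider. Lower each one into place gently rather than dropping it, and leave the packed motor and everything else on the bench where it is.

Things in the scene. Friction and masses are not known exactly. Their poses are not given: they have to be found in the camera images.
- case: open black case, fixed. All sizes here in mm. Outside 156 (x) x 204 (y) x 70 high; walls and floor 4, inside 148 x 196. Origin: centre of underside, z up. At each y end a grey ledge fills |y| 78 to 98 from the floor up to z 42, as wide as the inside. On each ledge an upright steel pin, 6 across with a round top, at x 0, y +84 / -84, top at z 56
- pad: thin cork pad, 84 (x) x 70 (y) x 2, fixed on the case floor in the free half, aligned with the case, centred 40 to its +y or -y side (it varies); the motor stands in the other half. Origin: centre of underside, so its top is 2 higher (6 above the bench)
- motor: square motor 42 x 42 x 26 with a shaft up to 36, already packed, standing on the case floor in the half without the pad. Loose. Origin: centre of underside
- print_head: aluminium print head lying on its back, round black fan on top: block 44 (x) x 46 (y) x 32 high, a nozzle sticks out a further 10 on the +y side at mid height. About 0.13 to 0.23 kg. Origin: centre of the block's underside; z up. Fits on the pad either way round
- divider: off-white plate 140 (x) x 188 (y) x 6, flat on the bench; 10 mm through holes at x 0, y +84 / -84; on its centre an upright grip bar 50 (x) x 12 (y), rising 22 above the plate. 0.13 to 0.2 kg. Origin: centre of underside; same turned half round. Seated, its underside is 42 above the case's, with 4 to spare at each wall
- low_carton: low cardboard carton 52 (x) x 44 (y) x 18 high, white paper band along x. 0.06 kg. Origin: centre of underside. Fits on either side of the divider's grip bar, between bar and pin (centre about 43 from the divider's along its y); a seated pin stands 8 above the plate
- spare_motor: square motor standing on the bench, same as the packed one (42 x 42 x 26, shaft up); origin centre of underside. A bystander
- tall_carton: tall cardboard carton 44 x 44 x 80, upright; origin centre of underside. A bystander, not to be packed
- glue_jar: small clear jar 44 across, 60 high; origin centre of underside. A bystander
- screwdriver: screwdriver 170 long lying on the bench along its x; a bystander
- scraper: print scraper (spatula) 200 long lying on the bench along its x; a bystander
- calipers: steel calipers 200 long, 12 high, lying along their x; a bystander
- solvent_bottle: white bottle 64 across, 170 high; origin centre of underside. A bystander

How it is judged:
By the outcome, as a careful person would: the job done as asked, in the order asked, and still so for the second after the job is handed in, with the robot touching nothing.
It also fails if it takes over 72 s, if anything falls off the work surface, if the arm or the gripper's body presses on something with over 40 N, if the wrist force passes 120 N, or if a joint passes its speed limit or range.

## Working session

There is one attempt and no reset: what is moved stays moved. The work goes in short steps, Python scripts to look and compute and a tool call to move; the robot and the scene stay as the last step left them, time stands still between calls to the robot, and variables do not carry over. Pictures are saved under pics/ and viewed, at most 10 in all, crops included, and the job is handed in when it is done.

Besides the shell and the picture viewer there is one more tool, called after ">>>" as a command line: name --argument value ..., lists and objects as JSON in quotes. carry_out: Moves the arm, as the interface text tells. Its arguments: {"type":"object","properties":{"series":{"type":"array","items":{"type":"number"}},"hand":{"type":"number"}},"required":["series"]}

```bash
mkdir -p pics; python3 - <<'E'
from plant import readout, snapshot, camera_params, env, finder
import cv2,numpy as np
print(env.grasp_offset); s=readout.sense(); print(s)
for c in ["top","scene"]:
    im,d=snapshot(c); cv2.imwrite(f"pics/{c}0.png",im[:,:,::-1]); np.savez(f"{c}0.npz",im=im,d=d)
    p=camera_params(c); print(c,p)
    for n in ["case","pad","motor","print_head","divider","low_carton","tall_carton","glue_jar","solvent_bottle"]:
        r=finder.place_of(c,n)
        K=np.array(p["K"])
        print(n,[(round(q["p"],2),np.round(q["location"],3).tolist()) for q in r[:3]])
E
```

```text
0.0187
{'t': 0.0, 'qpos': array([-7.87537226e+01,  3.02799675e+01,  8.21560140e+01, -2.22918618e-04,
        6.76873979e+01, -1.02261863e+01]), 'qd': array([ 0.0369707 ,  0.02936371,  0.00071699,  0.06405144,  0.0293128 ,
       -0.10156087]), 'joint_torque': array([-5.71401324e-04, -4.40052688e+01, -1.76593190e+01,  6.30636932e-02,
        5.82126144e-02, -1.54989357e-04]), 'position': array([ 0.22867847, -0.58088729,  0.22156295]), 'eef_rot': array([-1.79878544e+02, -2.17013118e-02,  2.14725256e+01]), 'ft_force': array([-0.0859462 , -1.03875449,  0.38205808]), 'moment': array([-0.00773364, -0.02614339, -0.0444244 ]), 'grasp_force': 0.0, 'gripper_width': 0.9943597416990507}
top {'K': array([[387.4010907 ,   0.        , 314.77490752],
       [  0.        , 387.4010907 , 196.95723553],
       [  0.        ,   0.        ,   1.        ]]), 'eye': array([ 0.4509078 , -0.08370583,  0.97837055]), 'orientation': array([-175.25247216,   -0.6235473 ,  -89.02875988])}
case [(0.97, [0.552, 0.199, -0.001])]
pad [(0.92, [0.545, 0.233, -0.001])]
motor [(0.79, [0.558, 0.158, 0.008]), (0.59, [0.534,
[... 338 characters left out ...]
002])]
scene {'K': array([[377.30426683,   0.        , 321.22929395],
       [  0.        , 377.30426683, 198.2909387 ],
       [  0.        ,   0.        ,   1.        ]]), 'eye': array([ 1.34127693, -0.06401794,  0.8335585 ]), 'orientation': array([-134.92964917,    0.87442862,   91.52858573])}
case [(0.82, [0.558, 0.197, -0.0])]
pad [(0.56, [0.55, 0.237, 0.004])]
motor [(0.58, [0.56, 0.154, 0.003])]
print_head [(0.59, [0.444, -0.334, 0.001])]
divider [(0.74, [0.535, -0.07, 0.002])]
low_carton [(0.5, [0.603, -0.298, -0.005])]
tall_carton [(0.93, [0.747, -0.061, 0.003])]
glue_jar [(0.63, [0.54, -0.464, -0.002])]
solvent_bottle [(0.89, [0.653, -0.466, 0.002]), (0.27, [0.759, 0.035, -0.002])]
```

View pics/top0.png

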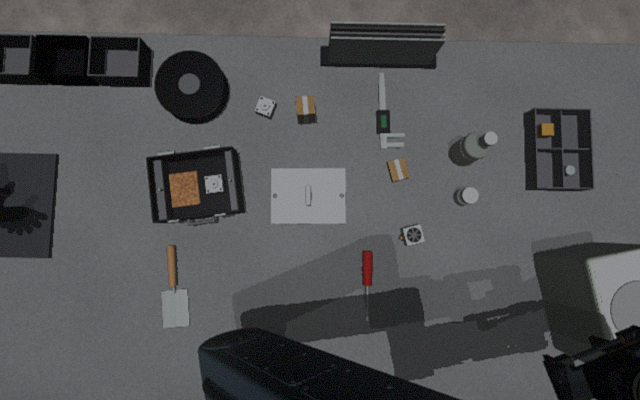

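View pics/scene0.png

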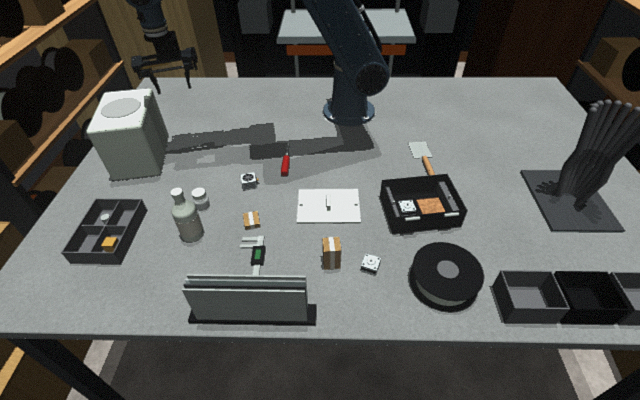

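Top view: the case is at (195,187) with the pad to its left (+y), the divider at (308,195), the low carton at (398,169) and the print head at (412,235) with its nozzle pointing left. I'll look at each one with the wrist camera.

```bash
cat > h.py <<'E'
from plant import readout, snapshot, camera_params, env, finder
import cv2,numpy as np
from scipy.spatial.transform import Rotation as R
np.set_printoptions(suppress=True,precision=4)
def cam(c):
    p=camera_params(c); return np.array(p["K"]),np.array(p["eye"]),R.from_euler('xyz',p["orientation"],degrees=True).as_matrix()
def tool():
    s=readout.sense(); return np.array(s["position"]),R.from_euler('xyz',s["eef_rot"],degrees=True)
def shift(pos,yaw):
    "shift (mm) and rotvec, in tool axes, to reach TCP pos with tool down at yaw"
    p,r=tool(); t=R.from_euler('xyz',[180,0,yaw],degrees=True)
    return np.round(r.inv().apply(np.array(pos)-p)*1000,1),np.round((r.inv()*t).as_rotvec(),4)
def snap(c,tag):
    K,e,M=cam(c); im,d=snapshot(c); cv2.imwrite(f"pics/{tag}.png",im[:,:,::-1])
    np.savez(f"{tag}.npz",im=im,d=d,K=K,e=e,M=M); return im,d,K,e,M
def cloud(d,K,e,M):
    v,u=np.mgrid[:d.shape[0],:d.shape[1]]
    P=np.stack([(u-K[0,2])/K[0,0]*d,(v-K[1,2])/K[1,1]*d,d],-1)
    return P@M.T+e
def onplane(uv,z,K,e,M):
    r=M@np.array([(uv[0]-K[0,2])/K[0,0],(uv[1]-K[1,2])/K[1,1],1]); return e+r*(z-e[2])/r[2]
E
python3 - <<'E'
from h import *
K,e,M=cam("wrist"); p,r=tool()
print(K, r.inv().apply(e-p), r.inv().as_matrix()@M)
# rough yaws from top depth
z=np.load("top0.npz"); K,e,M=cam("top"); P=cloud(z["d"],K,e,M)
for n,c,lo,hi,rad in [("head",(.44,-.334),.012,.05,.05),("carton",(.603,-.30),.01,.03,.045),("div",(.534,-.073),.004,.03,.14)]:
    m=(np.hypot(P[...,0]-c[0],P[...,1]-c[1])<rad)&(P[...,2]>lo)&(P[...,2]<hi)&(z["d"]>0)
    q=P[m][:,:2].astype(np.float32)*1000
    print(n,len(q),cv2.minAreaRect(q),np.median(P[m][:,2]))
m=(np.abs(P[...,0]-.555)<.12)&(np.abs(P[...,1]-.199)<.14)&(P[...,2]>.06)&(P[...,2]<.08)
print("case",cv2.minAreaRect(P[m][:,:2].astype(np.float32)*1000))
print(shift([.44-.0,-.334,.26],90))
E
```

```text
[[321.9211   0.     318.159 ]
 [  0.     321.9211 195.9991]
 [  0.       0.       1.    ]] [ 0.0736 -0.0003 -0.1617] [[ 0.0001 -0.9624 -0.2716]
 [ 1.     -0.0001  0.001 ]
 [-0.001  -0.2716  0.9624]]
head 395 ((442.004150390625, -329.4466552734375), (44.550453186035156, 55.53056716918945), 14.165782928466797) 0.032379112590524395
carton 377 ((605.8442993164062, -300.1206970214844), (52.09380340576172, 45.16825866699219), 15.436495780944824) 0.018113673275585107
div 3776 ((535.711669921875, -76.147216796875), (261.06304931640625, 267.34710693359375), 87.64354705810547) 0.006486229997157977
case ((556.3076171875, 197.977294921875), (169.1161651611328, 205.96112060546875), 8.64439582824707)
(array([ 287.1, -153.1,  -37.5]), array([ 0.   ,  0.   , -1.196]))
```

```bash
python3 -c "
from h import *
print(shift([.443,-.334,.15],104.2))"
```

```text
(array([ 289.9, -152. ,   72.5]), array([ 0.    ,  0.    , -1.4438]))
```

Careful with the scale: shifts go in shares of 800 mm and turns go in shares of pi rad. That gives: 290 mm is 0.3625, -152 mm is -0.19, -1.444 rad is -0.4596.

>>> carry_out --series '[0.3625, -0.19, 0.09, 0, 0, -0.4596, 0.3625, -0.19, 0.09, 0, 0, -0.4596, 0.3625, -0.19, 0.09, 0, 0, -0.4596, 0.3625, -0.19, 0.09, 0, 0, -0.4596, 0.3625, -0.19, 0.09, 0, 0, -0.4596, 0.3625, -0.19, 0.09, 0, 0, -0.4596, 0.3625, -0.19, 0.09, 0, 0, -0.4596, 0.3625, -0.19, 0.09, 0, 0, -0.4596, 0.3625, -0.19, 0.09, 0, 0, -0.4596, 0.3625, -0.19, 0.09, 0, 0, -0.4596, 0.3625, -0.19, 0.09, 0, 0, -0.4596, 0.3625, -0.19, 0.09, 0, 0, -0.4596, 0.3625, -0.19, 0.09, 0, 0, -0.4596, 0.3625, -0.19, 0.09, 0, 0, -0.4596, 0.3625, -0.19, 0.09, 0, 0, -0.4596]' --hand -1

```text
t: 2.25
position: [0.4431, -0.3341, 0.1506]
eef_rot: [180.0, 0.0, 104.1]
ft_force: [0.2, -0.1, -0.3]
gripper_width: 1.001
grasp_force: 0.0
```

```bash
python3 - <<'E'
from h import *
im,d,K,e,M=snap("wrist","w_head"); P=cloud(d,K,e,M); print(tool()[0],readout.sense()["eef_rot"])
m0=(np.hypot(P[...,0]-.442,P[...,1]+.332)<.06)&(d>0)
for lo,hi in[(.027,.045),(.005,.045)]:
    m=m0&(P[...,2]>lo)&(P[...,2]<hi); q=P[m][:,:2].astype(np.float32)*1000
    print(len(q),cv2.minAreaRect(q),P[m][:,2].max())
E
```

```text
[ 0.443  -0.3341  0.1506] [179.9947   0.0061 104.1187]
2381 ((441.0760803222656, -334.5859375), (44.50667953491211, 46.440460205078125), 15.294134140014648) 0.03433558708265122
2706 ((439.8230285644531, -329.986328125), (44.79936218261719, 55.979862213134766), 15.169950485229492) 0.03433558708265122
```

View pics/w_head.png

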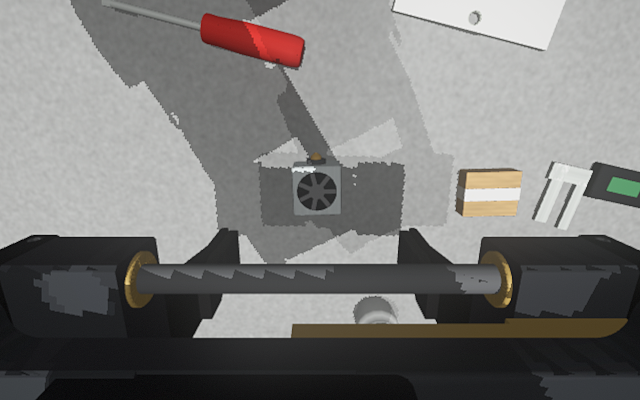

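The head sits at pixel (316,190), midway between the fingers, with its nozzle pointing up in the image. I'll descend and grip.

```bash
python3 -c "
from h import *
print(shift([.4415,-.3345,.005],105.2))"
```

```text
(array([  0. ,  -1.6, 145.6]), array([ 0.0001,  0.0001, -0.0189]))
```

Scaled: 145.5 mm is 0.1819, -1.6 mm is -0.002, -0.019 rad is -0.006.

>>> carry_out --series '[0, -0.002, 0.0375, 0, 0, -0.006, 0, -0.002, 0.0813, 0, 0, -0.006, 0, -0.002, 0.1188, 0, 0, -0.006, 0, -0.002, 0.15, 0, 0, -0.006, 0, -0.002, 0.1688, 0, 0, -0.006, 0, -0.002, 0.1788, 0, 0, -0.006, 0, -0.002, 0.1819, 0, 0, -0.006, 0, -0.002, 0.1819, 0, 0, -0.006]'

```text
t: 2.97
position: [0.4415, -0.3345, 0.0049]
eef_rot: [-180.0, -0.0, 105.3]
ft_force: [-0.2, 0.4, -0.4]
gripper_width: 0.997
grasp_force: 0.0
```

>>> carry_out --series '[0, 0, 0, 0, 0, 0, 0, 0, 0, 0, 0, 0, 0, 0, 0, 0, 0, 0, 0, 0, 0, 0, 0, 0, 0, 0, 0, 0, 0, 0, 0, 0, 0, 0, 0, 0, 0, 0, 0, 0, 0, 0, 0, 0, 0, 0, 0, 0]' --hand 1

```text
t: 3.63
position: [0.4415, -0.3344, 0.0052]
eef_rot: [180.0, 0.0, 105.3]
ft_force: [0.1, -0.2, 1.5]
gripper_width: 0.501
grasp_force: 30.0
```

```bash
python3 -c "
from h import *
print(shift([.566,.133,.26],98.6))"
```

```text
(array([ 417.9,  243.4, -254.9]), array([0.0001, 0.0002, 0.117 ]))
```

Scaled: 418 mm is 0.5225, 243 mm is 0.3038, 0.117 rad is 0.0372.

>>> carry_out --series '[0, 0, -0.0188, 0, 0, 0, 0, 0, -0.05, 0, 0, 0, 0, 0, -0.0938, 0, 0, 0, 0.0125, 0.0075, -0.1375, 0, 0, 0, 0.0375, 0.0213, -0.1813, 0, 0, 0.0032, 0.07, 0.0413, -0.2188, 0, 0, 0.0064, 0.1063, 0.0625, -0.25, 0, 0, 0.0095, 0.1438, 0.0838, -0.2775, 0, 0, 0.0127, 0.1813, 0.105, -0.3, 0, 0, 0.0159, 0.2188, 0.1275, -0.3125, 0, 0, 0.0191, 0.2563, 0.1488, -0.3188, 0, 0, 0.0223, 0.2938, 0.1713, -0.3188, 0, 0, 0.0255, 0.3313, 0.1925, -0.3188, 0, 0, 0.0286, 0.3688, 0.215, -0.3188, 0, 0, 0.0318, 0.4063, 0.2363, -0.3188, 0, 0, 0.035, 0.4438, 0.2588, -0.3188, 0, 0, 0.0372, 0.4775, 0.2775, -0.3188, 0, 0, 0.0372, 0.5025, 0.2925, -0.3188, 0, 0, 0.0372, 0.5175, 0.3013, -0.3188, 0, 0, 0.0372, 0.5225, 0.3038, -0.3188, 0, 0, 0.0372]'

```text
t: 5.3
position: [0.5653, 0.1349, 0.2593]
eef_rot: [-179.9, -0.0, 98.7]
ft_force: [-0.6, -0.4, -1.5]
gripper_width: 0.503
grasp_force: 30.0
```

>>> carry_out --series '[0, 0, 0, 0, 0, 0, 0, 0, 0, 0, 0, 0]'

```text
t: 5.47
position: [0.565, 0.1319, 0.2596]
eef_rot: [-179.9, 0.0, 98.6]
ft_force: [0.3, -0.1, -2.6]
gripper_width: 0.504
grasp_force: 30.0
```

```bash
python3 - <<'E'
from h import *
im,d,K,e,M=snap("wrist","w_case"); P=cloud(d,K,e,M); s=readout.sense();print(s["position"],s["eef_rot"],s["gripper_width"])
m0=(np.abs(P[...,0]-.555)<.12)&(np.abs(P[...,1]-.199)<.14)&(d>0)
m=m0&(P[...,2]>.063)&(P[...,2]<.078); q=P[m][:,:2].astype(np.float32)*1000
print(len(q),cv2.minAreaRect(q))
m=m0&(P[...,2]>.047)&(P[...,2]<.06)
n,l,st,c=cv2.connectedComponentsWithStats(m.astype(np.uint8))
for i in range(1,n):
    if st[i,4]>3: print(st[i],P[l==i].mean(0),P[l==i][:,2].max())
E
```

```text
[0.5651 0.1316 0.2598] [-179.9284    0.0381   98.5299] 0.5022653426576535
4237 ((554.8778076171875, 197.95936584472656), (169.2496795654297, 204.4727325439453), 8.690357208251953)
[ 243   11  148  189 1684] [0.5502 0.2087 0.0535] 0.059988373013874274
[314  26   6   7  36] [0.5399 0.2797 0.0533] 0.055781895912867197
[315 183   5   6  24] [0.5651 0.1151 0.0536] 0.05634424984960862
```

View pics/w_case.png

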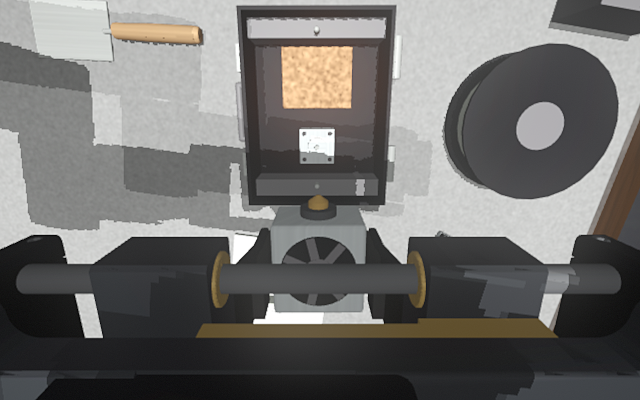

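Case picture: pins at pixels (317,30) and (317,186), pad at (316,77), motor at (317,146). Both pin positions fit a case yaw of 8.7° with its centre at (0.5527, 0.1975).

```bash
python3 -c "
from h import *
print(shift([.5473,.2331,.0112],98.7))"
```

```text
(array([103.2,  -2.3, 248.5]), array([-0.0013,  0.0007, -0.003 ]))
```

Scaled: 244 mm is 0.305, 103 mm is 0.1288, -0.003 rad is -0.001.

>>> carry_out --series '[0.0125, 0, 0, 0, 0, -0.001, 0.0375, -0.0013, 0.0125, 0, 0, -0.001, 0.0688, -0.0025, 0.0375, 0, 0, -0.001, 0.1, -0.0029, 0.0625, 0, 0, -0.001, 0.1213, -0.0029, 0.0938, 0, 0, -0.001, 0.1288, -0.0029, 0.125, -0.0004, 0, -0.001, 0.1288, -0.0029, 0.1563, -0.0004, 0, -0.001, 0.1288, -0.0029, 0.1875, -0.0004, 0, -0.001, 0.1288, -0.0029, 0.2188, -0.0004, 0, -0.001, 0.1288, -0.0029, 0.2438, -0.0004, 0, -0.001, 0.1288, -0.0029, 0.2625, -0.0004, 0, -0.001, 0.1288, -0.0029, 0.2775, -0.0004, 0, -0.001, 0.1288, -0.0029, 0.2888, -0.0004, 0, -0.001, 0.1288, -0.0029, 0.2963, -0.0004, 0, -0.001, 0.1288, -0.0029, 0.3, -0.0004, 0, -0.001, 0.1288, -0.0029, 0.3025, -0.0004, 0, -0.001, 0.1288, -0.0029, 0.3038, -0.0004, 0, -0.001, 0.1288, -0.0029, 0.305, -0.0004, 0, -0.001]'

```text
t: 7.02
position: [0.5485, 0.2346, 0.0167]
eef_rot: [179.8, -0.0, 98.8]
ft_force: [0.7, -0.1, -2.1]
gripper_width: 0.504
grasp_force: 30.0
```

Scaled: 3 mm is 0.0038, 2.5 mm is 0.0031.

>>> carry_out --series '[0, 0, 0.0006, 0, 0, 0, 0, 0, 0.0013, 0, 0, 0, 0, 0, 0.0019, 0, 0, 0, 0, 0, 0.0025, 0, 0, 0, 0, 0, 0.0031, 0, 0, 0, 0, 0, 0.0038, 0, 0, 0, 0, 0, 0.0038, 0, 0, 0]'

```text
t: 7.6
position: [0.5479, 0.2344, 0.013]
eef_rot: [179.9, -0.0, 98.8]
ft_force: [-0.8, 0.2, -1.9]
gripper_width: 0.507
grasp_force: 30.0
```

Scaled: 1.8 mm is 0.0023, 1.6 mm is 0.002.

>>> carry_out --series '[0, 0, 0.0006, 0, 0, 0, 0, 0, 0.0013, 0, 0, 0, 0, 0, 0.0016, 0, 0, 0, 0, 0, 0.002, 0, 0, 0, 0, 0, 0.0023, 0, 0, 0, 0, 0, 0.0023, 0, 0, 0]'

```text
t: 8.1
position: [0.5479, 0.2344, 0.0112]
eef_rot: [179.9, -0.0, 98.8]
ft_force: [-0.5, 0.4, -1.4]
gripper_width: 0.5
grasp_force: 30.0
```

Scaled: 0.9 mm is 0.0011, 0.6 mm is 0.0008.

>>> carry_out --series '[0, 0, 0.0004, 0, 0, 0, 0, 0, 0.0008, 0, 0, 0, 0, 0, 0.0011, 0, 0, 0, 0, 0, 0.0011, 0, 0, 0]'

```text
t: 8.43
position: [0.548, 0.2344, 0.0112]
eef_rot: [179.9, 0.0, 98.8]
ft_force: [-1.2, -0.6, 4.0]
gripper_width: 0.506
grasp_force: 30.0
```

Scaled: -250 mm is -0.3125, -230 mm is -0.2875.

>>> carry_out --series '[0, 0, -0.0006, 0, 0, 0, 0, 0, -0.0006, 0, 0, 0, 0, 0, -0.0006, 0, 0, 0, 0, 0, -0.0006, 0, 0, 0, 0, 0, -0.0006, 0, 0, 0, 0, 0, -0.0125, 0, 0, 0, 0, 0, -0.0375, 0, 0, 0, 0, 0, -0.075, 0, 0, 0, 0, 0, -0.1188, 0, 0, 0, 0, 0, -0.1625, 0, 0, 0, 0, 0, -0.2063, 0, 0, 0, 0, 0, -0.25, 0, 0, 0, 0, 0, -0.2875, 0, 0, 0, 0, 0, -0.3125, 0, 0, 0, -0.0188, 0, -0.3125, 0, 0, 0, -0.0563, 0, -0.3125, 0, 0, 0, -0.0938, 0, -0.3125, 0, 0, 0, -0.1188, 0, -0.3125, 0, 0, 0, -0.1275, 0, -0.3125, 0, 0, 0, -0.1275, 0, -0.3125, 0, 0, 0]' --hand -1

```text
t: 10.1
position: [0.5634, 0.1322, 0.2608]
eef_rot: [179.9, -0.0, 98.6]
ft_force: [-0.3, -0.5, 0.2]
gripper_width: 0.999
grasp_force: 0.0
```

```bash
python3 - <<'E'
from h import *
im,d,K,e,M=snap("wrist","w_case2"); P=cloud(d,K,e,M); s=readout.sense();print(s["position"],s["eef_rot"],s["gripper_width"])
g=cv2.cvtColor(im,cv2.COLOR_RGB2GRAY)
m0=(np.abs(P[...,0]-.555)<.12)&(np.abs(P[...,1]-.199)<.14)&(d>0)
m=m0&(P[...,2]>.047)&(P[...,2]<.06)
n,l,st,c=cv2.connectedComponentsWithStats(m.astype(np.uint8))
for i in range(1,n):
    if 3<st[i,4]<200: print(st[i],c[i],P[l==i].mean(0),onplane(c[i],.0525,K,e,M))
Y=np.array([-.151,.988]);X=np.array([.988,.151]);C=np.array([.5527,.1975])
r=P[...,:2]-C; xx,yy=r@X,r@Y
m=(abs(xx)<.045)&(abs(yy-.04)<.036)&(P[...,2]>.03)&(P[...,2]<.045)
q=np.stack([xx[m],yy[m]],1).astype(np.float32)*1000; print("head in case",cv2.minAreaRect(q),P[m][:,2].max())
m=(abs(xx)<.04)&(abs(yy+.04)<.035)&(P[...,2]>.024)&(P[...,2]<.034)
q=np.stack([xx[m],yy[m]],1).astype(np.float32)*1000; print("motor",cv2.minAreaRect(q))
print(shift([.5355+.0087,-.0755-.065,.26],90))
E
```

```text
[0.5631 0.1334 0.2607] [179.9121  -0.0434  98.6701] 1.0010277868758977
[315  27   6   7  35] [317.3429  30.0571] [0.5399 0.2796 0.0532] [0.5399 0.2797 0.0525]
[316 183   5   6  25] [317.8  185.24] [0.5652 0.1154 0.0534] [0.5653 0.1151 0.0525]
head in case ((0.32503509521484375, 38.97288513183594), (48.63516616821289, 43.80635452270508), 89.9352035522461) 0.04041373583627211
motor ((0.11191368103027344, -40.35784912109375), (41.71827697753906, 41.30400848388672), 89.59197235107422)
(array([-268. ,  -60. ,    0.4]), array([ 0.0015, -0.0009,  0.1513]))
```

View pics/w_case2.png

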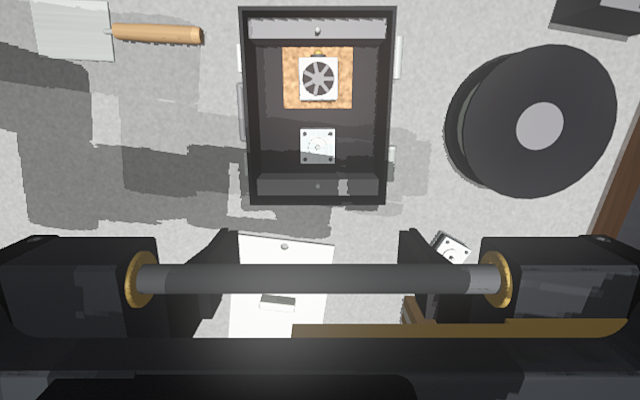

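The head is standing on the pad at (318,78), square, with the motor undisturbed at (317,146). Next I'll view the divider from the same relative pose, so any camera offset cancels.

Scaled: -268 mm is -0.335, -258 mm is -0.3225, 0.151 rad is 0.0481.

>>> carry_out --series '[-0.0188, -0.0038, 0, 0, 0, 0.0159, -0.0563, -0.0125, 0, 0, 0, 0.0318, -0.1, -0.0225, 0, 0, 0, 0.0481, -0.15, -0.0338, 0, 0, 0, 0.0481, -0.2, -0.045, 0, 0, 0, 0.0481, -0.25, -0.0563, 0, 0, 0, 0.0481, -0.2938, -0.0663, 0, 0, 0, 0.0481, -0.3225, -0.0725, 0, 0, 0, 0.0481, -0.335, -0.075, 0, 0.0005, -0.0003, 0.0481, -0.335, -0.075, 0, 0.0005, -0.0003, 0.0481, -0.335, -0.075, 0, 0.0005, -0.0003, 0.0481]'

```text
t: 11.07
position: [0.5448, -0.1388, 0.2601]
eef_rot: [-180.0, -0.0, 90.1]
ft_force: [-0.6, 0.5, -0.4]
gripper_width: 1.003
grasp_force: 0.0
```

```bash
python3 - <<'E'
from h import *
im,d,K,e,M=snap("wrist","w_div"); P=cloud(d,K,e,M); s=readout.sense();print(s["position"],s["eef_rot"])
hsv=cv2.cvtColor(im,cv2.COLOR_RGB2HSV); 
near=(np.abs(P[...,0]-.535)<.1)&(np.abs(P[...,1]+.0755)<.12)&(d>0)
m=near&(P[...,2]>.004)&(P[...,2]<.010)&(hsv[...,1]<40)&(hsv[...,2]>190)
n,l,st,c=cv2.connectedComponentsWithStats(m.astype(np.uint8)); i=1+np.argmax(st[1:,4]); m=l==i
q=P[m][:,:2].astype(np.float32)*1000; print("plate",len(q),cv2.minAreaRect(q),P[m][:,2].mean())
cv2.imwrite("pics/divmask.png",np.hstack([im[:,:,::-1][:250,160:480],cv2.merge([m.astype(np.uint8)*255]*3)[:250,160:480]]))
b=near&(P[...,2]>.022)&(P[...,2]<.034); q=P[b][:,:2].astype(np.float32)*1000; print("bar",len(q),cv2.minAreaRect(q),P[b][:,2].max())
f=cv2.morphologyEx(m.astype(np.uint8),cv2.MORPH_CLOSE,np.ones((25,25)))-m
n,l,st,c=cv2.connectedComponentsWithStats(f.astype(np.uint8))
for i in range(1,n):
    if st[i,4]>15: print(st[i],c[i],onplane(c[i],.006,K,e,M))
E
```

```text
[ 0.5447 -0.1383  0.2601] [-179.9644   -0.0351   90.2001]
plate 11901 ((534.8497314453125, -57.895957946777344), (139.8689422607422, 153.4812774658203), 1.275386929512024) 0.005430640757572629
bar 435 ((534.8438720703125, -74.93827819824219), (49.071224212646484, 11.653684616088867), 0.1181449294090271) 0.029473990093055846
[305  36  10  11  76] [309.3684  40.6974] [0.5334 0.0085 0.006 ]
[289 106  43  16 494] [309.9555 114.6032] [ 0.5337 -0.0762  0.006 ]
```

View pics/divmask.png

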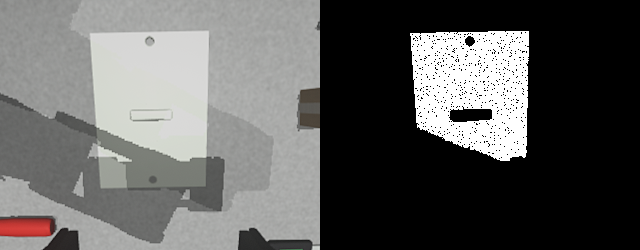

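The near hole is at crop (149,41) and the far hole is shaded at (153,180). I'll refine both.

```bash
python3 - <<'E'
from h import *
z=np.load("w_div.npz"); im,d,K,e,M=[z[k] for k in("im","d","K","e","M")]; g=cv2.cvtColor(im,cv2.COLOR_RGB2GRAY).astype(float)
H=[]
for u,v in[(309,41),(313,180)]:
    w=g[v-9:v+10,u-9:u+10]; bg=np.median(w); wt=np.clip(bg-8-w,0,None); wt=np.where(w<.8*bg,wt,0)
    yy,xx=np.mgrid[v-9:v+10,u-9:u+10]; c=((xx*wt).sum()/wt.sum(),(yy*wt).sum()/wt.sum()); H.append(onplane(c,.005,K,e,M)); print(bg,c,H[-1],(wt>0).sum())
H=np.array(H); D=H[0]-H[1]; print("mid",H.mean(0),"len",np.linalg.norm(D),"yaw",np.degrees(np.arctan2(-D[0],D[1])))
P=cloud(d,K,e,M); med=cv2.medianBlur(P[...,2].astype(np.float32),5)
m=((np.abs(P[...,0]-.535)<.1)&(np.abs(P[...,1]+.0755)<.12)&(d>0)&(med>.003)).astype(np.uint8)
n,l,st,c=cv2.connectedComponentsWithStats(cv2.morphologyEx(m,cv2.MORPH_OPEN,np.ones((5,5)))); i=1+np.argmax(st[1:,4])
print(cv2.minAreaRect(P[l==i][:,:2].astype(np.float32)*1000))
E
```

```text
214.0 (np.float64(309.1391585760518), np.float64(39.82416396979504)) [0.5331 0.0096 0.005 ] 52
121.0 (np.float64(312.132035770647), np.float64(183.82798527091003)) [ 0.5362 -0.1656  0.005 ] 72
mid [ 0.5347 -0.078   0.005 ] len 0.1752390562716244 yaw 1.0095003693693991
((544.08056640625, -125.30940246582031), (174.0719451904297, 50.24658966064453), 0.08533602952957153)
```

```bash
python3 -c "
from h import *
print(shift([.535,-.0755,.0085],1.2))"
```

```text
(array([ 62.7,  -9.3, 251.7]), array([-0.001 , -0.    ,  1.5533]))
```

Scaled: 180 mm is 0.225, 150 mm is 0.1875, 1.2 rad is 0.382.

>>> carry_out --series '[0.0063, -0.0013, 0.0063, 0, 0, 0.0382, 0.015, -0.0025, 0.025, 0, 0, 0.0764, 0.025, -0.0038, 0.05, 0, 0, 0.1146, 0.035, -0.005, 0.075, 0, 0, 0.1528, 0.045, -0.0063, 0.1, 0, 0, 0.191, 0.055, -0.0075, 0.125, 0, 0, 0.2292, 0.065, -0.0088, 0.15, 0, 0, 0.2674, 0.0725, -0.01, 0.1688, 0, 0, 0.3056, 0.0775, -0.0113, 0.1875, 0, 0, 0.3438, 0.0788, -0.0113, 0.2, 0, 0, 0.382, 0.0788, -0.0113, 0.2063, 0, 0, 0.4202, 0.0788, -0.0113, 0.2125, 0, 0, 0.4584, 0.0788, -0.0113, 0.2188, 0, 0, 0.4943, 0.0788, -0.0113, 0.225, -0.0003, 0, 0.4943, 0.0788, -0.0113, 0.225, -0.0003, 0, 0.4943]'

```text
t: 12.37
position: [0.535, -0.0755, 0.0795]
eef_rot: [180.0, 0.1, 1.4]
ft_force: [-0.1, 0.1, -0.6]
gripper_width: 0.999
grasp_force: 0.0
```

```bash
python3 -c "
from h import *
print(shift([.535,-.0755,.0085],1.2))"
```

```text
(array([ 0.1, -0.1, 71. ]), array([0.0006, 0.0013, 0.0042]))
```

Scaled: 71 mm is 0.0888, 67 mm is 0.0838, 0.003 rad is 0.001.

>>> carry_out --series '[0, 0, 0.025, 0, 0.0003, 0.001, 0, 0, 0.0525, 0, 0.0003, 0.001, 0, 0, 0.0725, 0, 0.0003, 0.001, 0, 0, 0.0838, 0, 0.0003, 0.001, 0, 0, 0.0888, 0, 0.0003, 0.001, 0, 0, 0.0888, 0, 0.0003, 0.001, 0, 0, 0.0888, 0, 0.0003, 0.001]'

```text
t: 12.95
position: [0.5361, -0.0776, 0.0097]
eef_rot: [179.9, -0.1, 1.0]
ft_force: [-0.5, 0.5, 0.6]
gripper_width: 1.001
grasp_force: 0.0
```

>>> carry_out --series '[0, 0, 0, 0, 0, 0, 0, 0, 0, 0, 0, 0, 0, 0, 0, 0, 0, 0, 0, 0, 0, 0, 0, 0, 0, 0, 0, 0, 0, 0, 0, 0, 0, 0, 0, 0, 0, 0, 0, 0, 0, 0, 0, 0, 0, 0, 0, 0, 0, 0, 0, 0, 0, 0, 0, 0, 0, 0, 0, 0]' --hand 1

```text
t: 13.78
position: [0.5356, -0.0777, 0.0092]
eef_rot: [179.9, -0.1, 1.0]
ft_force: [1.0, -0.4, -0.0]
gripper_width: 0.326
grasp_force: 0.0
```

```bash
python3 -c "
from h import *
s=readout.sense(); print(s)"
```

```text
{'t': 13.7833, 'qpos': array([-20.0615,  43.2399, 102.4773,  -0.0929,  34.1754,  69.0521]), 'qd': array([-0.0663, -0.0673, -0.0576, -0.0442,  0.0582, -0.0505]), 'joint_torque': array([ -0.0007, -42.898 ,  -7.0923,   0.0328,  -0.0644,   0.0002]), 'position': array([ 0.5356, -0.0777,  0.0092]), 'eef_rot': array([179.9128,  -0.0816,   0.9633]), 'ft_force': array([ 1.005 , -0.3747, -0.0202]), 'moment': array([0.0166, 0.0819, 0.034 ]), 'grasp_force': 0.0, 'gripper_width': 0.3260274847572365}
```

>>> carry_out --series '[0, 0, 0, 0, 0, 0, 0, 0, 0, 0, 0, 0, 0, 0, 0, 0, 0, 0, 0, 0, 0, 0, 0, 0, 0, 0, 0, 0, 0, 0, 0, 0, 0, 0, 0, 0]'

```text
t: 14.28
position: [0.5355, -0.0776, 0.0092]
eef_rot: [179.9, -0.1, 1.0]
ft_force: [0.0, 0.5, 0.0]
gripper_width: 0.134
grasp_force: 30.0
```

```bash
python3 -c "
from h import *
print(shift([.5532,.1974,.1],8.75))"
```

```text
(array([  22.4, -274.5,  -91.2]), array([ 0.0015, -0.0012, -0.136 ]))
```

Scaled: -274.5 mm is -0.3431, 22.4 mm is 0.028, -0.136 rad is -0.0433.

>>> carry_out --series '[0, 0, -0.01, 0, 0, 0, 0, 0, -0.0313, 0, 0, 0, 0, 0, -0.0625, 0, 0, 0, 0.0013, -0.0125, -0.0938, 0, 0, -0.0032, 0.0038, -0.0375, -0.1188, 0, 0, -0.0095, 0.0063, -0.0688, -0.1375, 0, 0, -0.0143, 0.0088, -0.1025, -0.1475, 0, 0, -0.0191, 0.0113, -0.1375, -0.15, 0, 0, -0.0239, 0.0138, -0.1725, -0.15, 0, 0, -0.0286, 0.0163, -0.2075, -0.15, 0, 0, -0.0334, 0.0188, -0.2425, -0.15, 0, 0, -0.0382, 0.0213, -0.275, -0.15, 0, 0, -0.0433, 0.025, -0.3038, -0.1463, 0, 0, -0.0433, 0.0263, -0.325, -0.1375, 0, 0, -0.0433, 0.028, -0.3375, -0.1275, 0, 0, -0.0433, 0.028, -0.3431, -0.12, 0, 0, -0.0433, 0.028, -0.3431, -0.1138, 0, 0, -0.0433, 0.028, -0.3431, -0.1138, 0, 0, -0.0433, 0.028, -0.3431, -0.1138, 0, 0, -0.0433, 0.028, -0.3431, -0.1138, 0, 0, -0.0433]'

```text
t: 15.95
position: [0.5535, 0.1962, 0.0999]
eef_rot: [179.9, -0.1, 8.7]
ft_force: [0.7, -0.4, -0.2]
gripper_width: 0.137
grasp_force: 30.0
```

>>> carry_out --series '[0, 0, 0, 0, 0, 0, 0, 0, 0, 0, 0, 0, 0, 0, 0, 0, 0, 0]'

```text
t: 16.2
position: [0.5535, 0.1968, 0.1002]
eef_rot: [179.9, -0.1, 8.7]
ft_force: [0.9, -0.1, -1.7]
gripper_width: 0.139
grasp_force: 30.0
```

```bash
python3 - <<'E'
from h import *
im,d,K,e,M=snap("wrist","w_ins"); s=readout.sense(); print(s["position"],s["eef_rot"],s["ft_force"],s["moment"],s["gripper_width"])
P=cloud(d,K,e,M); print(shift([.5532,.1974,.08],8.75))
pl=P[(d>0)&(abs(P[...,2]-(s["position"][2]-.0032))<.006)]; print("plate",len(pl),pl.min(0),pl.max(0))
E
```

```text
[0.5535 0.197  0.1001] [179.9     -0.1013   8.7254] [ 0.6497 -0.1184 -0.4976] [-0.0175  0.0378  0.0254] 0.13503238598513015
(array([-0.2, -0.5, 20.1]), array([ 0.0017, -0.0018, -0.0004]))
plate 44395 [0.4885 0.0965 0.0909] [0.6362 0.3002 0.1029]
```

View pics/w_ins.png

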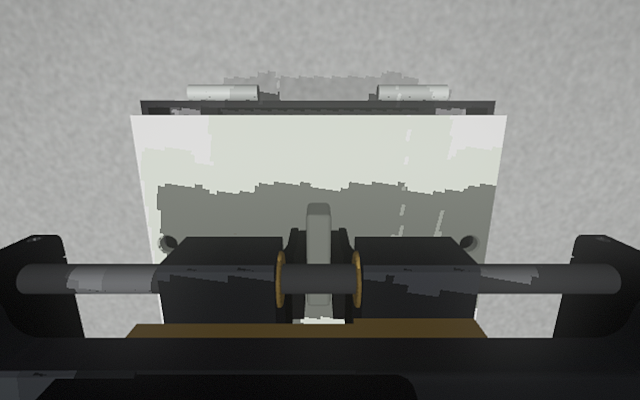

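The plate covers the case. Its far edge is at row 115 (columns 131–507), the case's far rim at row 101 (columns 141–495), and the holes show at (167,243) and (468,243). I'll compare the plate and rim numerically.

```bash
python3 - <<'E'
from h import *
z=np.load("w_ins.npz"); im,d,K,e,M=[z[k] for k in("im","d","K","e","M")]
P=cloud(d,K,e,M); p,r=tool(); ps=np.radians(8.75)
X=np.array([np.cos(ps),np.sin(ps)]);Y=np.array([-X[1],X[0]]); C=np.array([.5526,.1974])
def edges(m,zz,name,rows,cols):
    L=[];Rr=[];T=[]
    for v in rows:
        u=np.flatnonzero(m[v]); 
        if len(u)>20: L.append(onplane((u[0]-.5,v),zz,K,e,M)[:2]); Rr.append(onplane((u[-1]+.5,v),zz,K,e,M)[:2])
    for u in cols:
        v=np.flatnonzero(m[:,u])
        if len(v): T.append(onplane((u,v[0]-.5),zz,K,e,M)[:2])
    out=[]
    for A,n in((L,"L"),(Rr,"R"),(T,"T")):
        A=(np.array(A)-C)*1000; a=np.stack([A@X,A@Y],1); i=0 if n=="T" else 1
        sl=np.polyfit(a[:,1-i],a[:,i],1); print(name,n,"med",np.median(a[:,i]),"std",a[:,i].std(),"tilt deg",np.degrees(sl[0]),len(a))
ok=d>0
mp=ok&(P[...,2]>.088)&(P[...,2]<.106)&(np.arange(400)[:,None]<230)
edges(mp,p[2]-.0032,"plate",range(122,225,3),range(150,490,8))
mr=ok&(P[...,2]>.062)&(P[...,2]<.076)&(np.arange(400)[:,None]<130)
edges(mr,.07,"rim",range(103,113),[*range(150,180,3),*range(270,370,4),*range(455,488,3)])
E
```

```text
plate L med 92.70248042761936 std 0.1507637453790375 tilt deg -0.001211176111042138 35
plate R med -94.75231198708308 std 0.1527437499753841 tilt deg 0.004382120892171685 35
plate T med 70.46735333065212 std 0.024723824692301676 tilt deg 0.028719331048715414 43
rim L med 100.94439423924031 std 0.14677693300763883 tilt deg 0.12191608862201249 10
rim R med -102.46382640257232 std 0.18359271203054014 tilt deg -0.5587149574580411 10
rim T med 77.62291284369488 std 0.024028709547151313 tilt deg 0.022771520010984574 46
```

The plate is off by about +0.8 mm in x and −0.3 mm in y, with yaw matched. I'll correct that and lower.

Scaled: 30 mm is 0.0375, 28 mm is 0.035.

>>> carry_out --series '[-0.0009, -0.0004, 0.005, 0, 0, 0, -0.0009, -0.0004, 0.0125, 0, 0, 0, -0.0009, -0.0004, 0.02, 0, 0, 0, -0.0009, -0.0004, 0.0263, 0, 0, 0, -0.0009, -0.0004, 0.0313, 0, 0, 0, -0.0009, -0.0004, 0.035, 0, 0, 0, -0.0009, -0.0004, 0.0375, 0, 0, 0, -0.0009, -0.0004, 0.0375, 0, 0, 0, -0.0009, -0.0004, 0.0375, 0, 0, 0]'

```text
t: 17.0
position: [0.5526, 0.1974, 0.0697]
eef_rot: [179.9, -0.1, 8.7]
ft_force: [0.5, -0.7, -0.6]
gripper_width: 0.134
grasp_force: 30.0
```

Scaled: 8 mm is 0.01, 7 mm is 0.0088.

>>> carry_out --series '[0, 0, 0.0013, 0, 0, 0, 0, 0, 0.0025, 0, 0, 0, 0, 0, 0.0038, 0, 0, 0, 0, 0, 0.005, 0, 0, 0, 0, 0, 0.0063, 0, 0, 0, 0, 0, 0.0075, 0, 0, 0, 0, 0, 0.0088, 0, 0, 0, 0, 0, 0.01, 0, 0, 0, 0, 0, 0.01, 0, 0, 0]'

```text
t: 17.75
position: [0.5524, 0.1973, 0.0616]
eef_rot: [179.9, -0.0, 8.8]
ft_force: [0.5, -0.1, -1.7]
gripper_width: 0.139
grasp_force: 30.0
```

Below the pin tops with no contact force, so the pins are in the holes. I'll continue down.

Scaled: 9.4 mm is 0.0118, 8.8 mm is 0.011.

>>> carry_out --series '[0, 0, 0.0019, 0, 0, 0, 0, 0, 0.0038, 0, 0, 0, 0, 0, 0.0056, 0, 0, 0, 0, 0, 0.0075, 0, 0, 0, 0, 0, 0.0088, 0, 0, 0, 0, 0, 0.01, 0, 0, 0, 0, 0, 0.011, 0, 0, 0, 0, 0, 0.0118, 0, 0, 0, 0, 0, 0.0118, 0, 0, 0, 0, 0, 0.0118, 0, 0, 0]'

```text
t: 18.58
position: [0.5526, 0.1974, 0.0524]
eef_rot: [179.9, -0.1, 8.8]
ft_force: [-0.4, 1.5, -2.4]
gripper_width: 0.136
grasp_force: 30.0
```

Scaled: 1.2 mm is 0.0015, 0.8 mm is 0.001.

>>> carry_out --series '[0, 0, 0.0005, 0, 0, 0, 0, 0, 0.001, 0, 0, 0, 0, 0, 0.0015, 0, 0, 0, 0, 0, 0.0015, 0, 0, 0]'

```text
t: 18.92
position: [0.5526, 0.1974, 0.0512]
eef_rot: [179.9, -0.1, 8.8]
ft_force: [-0.0, -0.5, -1.0]
gripper_width: 0.133
grasp_force: 30.0
```

Scaled: 0.8 mm is 0.001, 0.6 mm is 0.0008.

>>> carry_out --series '[0, 0, 0.0004, 0, 0, 0, 0, 0, 0.0008, 0, 0, 0, 0, 0, 0.001, 0, 0, 0, 0, 0, 0.001, 0, 0, 0]'

```text
t: 19.25
position: [0.5526, 0.1974, 0.0512]
eef_rot: [179.9, -0.1, 8.8]
ft_force: [-2.2, 0.6, 4.2]
gripper_width: 0.138
grasp_force: 30.0
```

Scaled: -150 mm is -0.1875, -140 mm is -0.175.

>>> carry_out --series '[0, 0, -0.0009, 0, 0, 0, 0, 0, -0.0009, 0, 0, 0, 0, 0, -0.0009, 0, 0, 0, 0, 0, -0.0009, 0, 0, 0, 0, 0, -0.0009, 0, 0, 0, 0, 0, -0.0009, 0, 0, 0, 0, 0, -0.0063, 0, 0, 0, 0, 0, -0.0188, 0, 0, 0, 0, 0, -0.0438, 0, 0, 0, 0, 0, -0.0813, 0, 0, 0, 0, 0, -0.1188, 0, 0, 0, 0, 0, -0.15, 0, 0, 0, 0, 0, -0.175, 0, 0, 0, 0, 0, -0.1875, 0, 0, 0, 0, 0, -0.1875, 0, 0, 0, 0, 0, -0.1875, 0, 0, 0]' --hand -1

```text
t: 20.58
position: [0.5522, 0.1976, 0.2007]
eef_rot: [179.9, -0.1, 8.8]
ft_force: [0.2, 0.6, -1.0]
gripper_width: 1.003
grasp_force: 0.0
```

```bash
python3 - <<'E'
from h import *
im,d,K,e,M=snap("wrist","w_seat"); P=cloud(d,K,e,M)
ps=np.radians(8.75); X=np.array([np.cos(ps),np.sin(ps)]);Y=np.array([-X[1],X[0]]); r=P[...,:2]-np.array([.5526,.1974]); x,y=r@X*1000,r@Y*1000
for k in(-60,60):
    m=(abs(y-k)<12)&(x>20)&(x<60)&(d>0); print(k,np.median(P[m][:,2]))
for k in (25,60):
    m=(abs(x-k)<8)&(abs(y)<80)&(d>0); print("x",k,np.median(P[m][:,2]))
for k in(84,-84):
    m=(abs(y-k)<9)&(abs(x)<12)&(d>0)&(P[...,2]>.0515)&(P[...,2]<.062); print("pin",m.sum(),P[m].max(0) if m.any() else 0)
print(shift([.6045,-.300,.20],105.4))
E
```

```text
-60 0.2943242221172603
60 0.29372859730282475
x 25 0.30457654725110683
x 60 0.047409869222620526
pin 32 [0.5428 0.282  0.0562]
pin 32 [0.5682 0.1166 0.057 ]
(array([-23.3, 499.7,   0.5]), array([ 0.0009,  0.0019, -1.6868]))
```

View pics/w_seat.png

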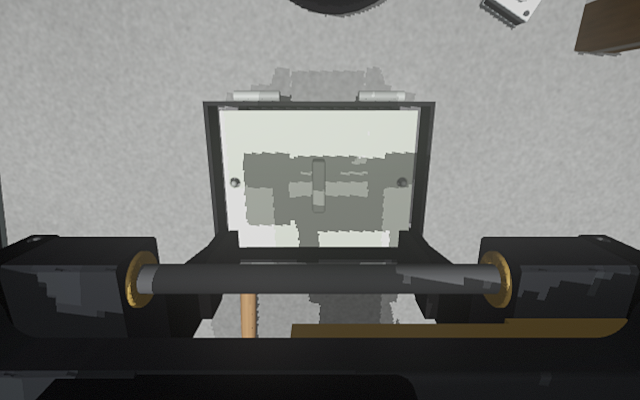

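The divider is seated flat with both pins through its holes at (235,183) and (403,183). On to the carton.

Scaled: 500 mm is 0.625, 490 mm is 0.6125, -1.687 rad is -0.537.

>>> carry_out --series '[-0.0013, 0.0125, 0, 0, 0, -0.0382, -0.0025, 0.0438, 0, 0, 0, -0.0764, -0.005, 0.09, 0, 0, 0, -0.1146, -0.0075, 0.1375, 0, 0, 0, -0.1528, -0.01, 0.185, 0, 0, 0, -0.191, -0.0113, 0.2325, 0, 0, 0, -0.2292, -0.0138, 0.28, 0, 0, 0, -0.2674, -0.0163, 0.3275, 0, 0, 0, -0.3056, -0.0188, 0.375, 0, 0, 0, -0.3438, -0.0213, 0.4225, 0, 0, 0, -0.382, -0.0225, 0.47, 0.0063, 0, 0, -0.4202, -0.025, 0.515, 0.0188, 0, 0, -0.4584, -0.0263, 0.5563, 0.0313, 0, 0, -0.4966, -0.0275, 0.59, 0.0438, 0, 0, -0.537, -0.0288, 0.6125, 0.0563, 0, 0, -0.537, -0.0288, 0.625, 0.0625, 0.0003, 0.0006, -0.537, -0.0288, 0.625, 0.0625, 0.0003, 0.0006, -0.537, -0.0288, 0.625, 0.0625, 0.0003, 0.0006, -0.537, -0.0288, 0.625, 0.0625, 0.0003, 0.0006, -0.537]'

```text
t: 22.22
position: [0.6058, -0.2982, 0.1513]
eef_rot: [179.9, -0.1, 105.4]
ft_force: [0.2, -0.4, 1.0]
gripper_width: 1.001
grasp_force: 0.0
```

```bash
python3 - <<'E'
from h import *
im,d,K,e,M=snap("wrist","w_cart"); P=cloud(d,K,e,M); s=readout.sense(); print(s["position"],s["eef_rot"])
m0=(np.hypot(P[...,0]-.6045,P[...,1]+.30)<.05)&(d>0)
m=m0&(P[...,2]>.013)&(P[...,2]<.022)
n,l,st,c=cv2.connectedComponentsWithStats(cv2.morphologyEx(m.astype(np.uint8),cv2.MORPH_OPEN,np.ones((3,3)))); i=1+np.argmax(st[1:,4])
q=P[l==i][:,:2].astype(np.float32)*1000
(c,wh,a)=cv2.minAreaRect(q); print(c,wh,a,shift([c[0]/1000,c[1]/1000,.004],105.4))
E
```

```text
[ 0.606  -0.2982  0.1517] [179.8923  -0.0297 105.4685]
(604.164794921875, -300.2851257324219) (52.48867416381836, 44.01346206665039) 15.153177261352539 (array([ -1.6,  -2.6, 147.7]), array([ 0.0019, -0.0005,  0.0012]))
```

```bash
python3 - <<'E'
from h import *
z=np.load("w_cart.npz"); im,d,K,e,M=[z[k] for k in("im","d","K","e","M")]; P=cloud(d,K,e,M)
cv2.imwrite("pics/cart.png",im[100:260,200:480,::-1].repeat(2,0).repeat(2,1))
a=np.radians(15.2);X=np.array([np.cos(a),np.sin(a)]);Y=np.array([-X[1],X[0]]); r=(P[...,:2]-np.array([.6042,-.3003]))*1000; x,y=r@X,r@Y
m=(d>0)&(abs(y)<25)&(abs(x)>29)&(abs(x)<85)&(P[...,2]>.006); print(m.sum())
if m.any(): print(np.percentile(x[m],[0,2,10,50]),y[m].min(),y[m].max(),P[m][:,2].max())
E
```

```text
13681
[-79.0054 -70.7296 -58.471  -42.3339] -15.56870312674266 24.99995746097907 0.2670664242778185
```

View pics/cart.png

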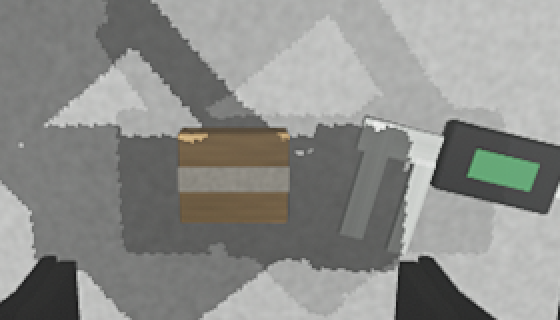

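The near caliper jaw sits about 54 mm from the carton centre, so fully open fingers would hit it. I'll preshape to about 65 mm.

Scaled: 90 mm is 0.1125, 80 mm is 0.1, 0.006 rad is 0.0019.

>>> carry_out --series '[-0.002, -0.0033, 0.025, 0.0006, 0, 0.0019, -0.002, -0.0033, 0.0563, 0.0006, 0, 0.0019, -0.002, -0.0033, 0.0813, 0.0006, 0, 0.0019, -0.002, -0.0033, 0.1, 0.0006, 0, 0.0019, -0.002, -0.0033, 0.1125, 0.0006, 0, 0.0019, -0.002, -0.0033, 0.1125, 0.0006, 0, 0.0019, -0.002, -0.0033, 0.1125, 0.0006, 0, 0.0019, -0.002, -0.0033, 0.1125, 0.0006, 0, 0.0019]' --hand -0.5

```text
t: 22.93
position: [0.6049, -0.3024, 0.0627]
eef_rot: [179.9, 0.1, 105.1]
ft_force: [0.2, -0.6, 0.8]
gripper_width: 0.747
grasp_force: 0.0
```

```bash
python3 -c "
from h import *
print(shift([.6042,-.3003,.004],105.15),readout.sense()['gripper_width'])"
```

```text
(array([ 2.3, -0.2, 58.7]), array([ 0.0014,  0.0019, -0.0008])) 0.74737938217518
```

Scaled: 58 mm is 0.0725, 54 mm is 0.0675.

>>> carry_out --series '[0.0025, 0, 0.0188, 0, 0, 0, 0.0025, 0, 0.04, 0, 0, 0, 0.0025, 0, 0.0575, 0, 0, 0, 0.0025, 0, 0.0675, 0, 0, 0, 0.0025, 0, 0.0725, 0, 0, 0, 0.0025, 0, 0.0725, 0, 0, 0, 0.0025, 0, 0.0725, 0, 0, 0]'

```text
t: 23.52
position: [0.6037, -0.3007, 0.0036]
eef_rot: [180.0, 0.0, 105.1]
ft_force: [0.1, -0.4, 0.6]
gripper_width: 0.749
grasp_force: 0.0
```

>>> carry_out --series '[0, 0, 0, 0, 0, 0, 0, 0, 0, 0, 0, 0, 0, 0, 0, 0, 0, 0, 0, 0, 0, 0, 0, 0, 0, 0, 0, 0, 0, 0, 0, 0, 0, 0, 0, 0]' --hand 1

```text
t: 24.02
position: [0.6039, -0.3007, 0.004]
eef_rot: [180.0, 0.1, 105.1]
ft_force: [0.5, -0.4, 3.1]
gripper_width: 0.589
grasp_force: 30.0
```

```bash
python3 -c "
from h import *
ps=np.radians(8.75); Y=np.array([-np.sin(ps),np.cos(ps)])
for k in(-.043,.043):
    c=np.array([.5526,.1974])+k*Y; print(c,shift([*c,.12],98.75))"
```

```text
[0.5591 0.1549] (array([ 451.5,   75.3, -116.4]), array([0.0009, 0.0011, 0.1103]))
[0.5461 0.2399] (array([ 536.9,   84.8, -116.5]), array([0.0009, 0.0011, 0.1103]))
```

Scaled: 451.5 mm is 0.5644, -116 mm is -0.145, 0.08 rad is 0.0255.

>>> carry_out --series '[0, 0, -0.0125, 0, 0, 0, 0, 0, -0.0375, 0, 0, 0, 0, 0, -0.075, 0, 0, 0, 0.0125, 0.0025, -0.1188, 0, 0, 0, 0.0375, 0.0063, -0.1563, 0, 0, 0.0032, 0.075, 0.0125, -0.175, 0, 0, 0.0064, 0.1163, 0.02, -0.1813, 0, 0, 0.0095, 0.1575, 0.0263, -0.1813, 0, 0, 0.0127, 0.1988, 0.0338, -0.1813, 0, 0, 0.0159, 0.24, 0.04, -0.1813, 0, 0, 0.0191, 0.2813, 0.0475, -0.1813, 0, 0, 0.0223, 0.3225, 0.0538, -0.1813, 0, 0, 0.0255, 0.3638, 0.0613, -0.1813, 0, 0, 0.0286, 0.405, 0.0675, -0.1813, 0, 0, 0.0318, 0.4463, 0.075, -0.1813, 0, 0, 0.035, 0.4875, 0.0813, -0.175, 0, 0, 0.035, 0.5225, 0.0875, -0.1625, 0, 0, 0.035, 0.5475, 0.0913, -0.1525, 0, 0, 0.035, 0.56, 0.0938, -0.1463, 0, 0, 0.035, 0.5644, 0.0941, -0.145, 0, 0, 0.035]'

```text
t: 25.68
position: [0.5575, 0.1566, 0.1185]
eef_rot: [-179.9, -0.0, 98.9]
ft_force: [-0.4, -0.9, -0.8]
gripper_width: 0.595
grasp_force: 30.0
```

>>> carry_out --series '[0, 0, 0, 0, 0, 0, 0, 0, 0, 0, 0, 0, 0, 0, 0, 0, 0, 0, 0, 0, 0, 0, 0, 0]'

```text
t: 26.02
position: [0.5594, 0.1538, 0.1197]
eef_rot: [180.0, 0.0, 98.7]
ft_force: [0.4, 0.1, -1.3]
gripper_width: 0.594
grasp_force: 30.0
```

```bash
python3 -c "
from h import *
print(shift([.5591,.1549,.052],98.75),readout.sense()['gripper_width'])"
```

```text
(array([ 1.1, -0.2, 67.7]), array([ 0.0007,  0.0003, -0.0016])) 0.59409776436917
```

Scaled: 67 mm is 0.0838, 66.6 mm is 0.0833.

>>> carry_out --series '[0.0013, 0, 0.015, 0, 0, 0, 0.0013, 0, 0.0325, 0, 0, 0, 0.0013, 0, 0.05, 0, 0, 0, 0.0013, 0, 0.0625, 0, 0, 0, 0.0013, 0, 0.0713, 0, 0, 0, 0.0013, 0, 0.0763, 0, 0, 0, 0.0013, 0, 0.0788, 0, 0, 0, 0.0013, 0, 0.0806, 0, 0, 0, 0.0013, 0, 0.0819, 0, 0, 0, 0.0013, 0, 0.0828, 0, 0, 0, 0.0013, 0, 0.0833, 0, 0, 0, 0.0013, 0, 0.0838, 0, 0, 0, 0.0013, 0, 0.0838, 0, 0, 0]'

```text
t: 27.1
position: [0.5586, 0.1562, 0.0524]
eef_rot: [180.0, 0.0, 98.8]
ft_force: [-0.9, 1.1, -0.6]
gripper_width: 0.595
grasp_force: 30.0
```

Scaled: 0.9 mm is 0.0011, 0.6 mm is 0.0008.

>>> carry_out --series '[0, 0, 0.0004, 0, 0, 0, 0, 0, 0.0008, 0, 0, 0, 0, 0, 0.0011, 0, 0, 0, 0, 0, 0.0011, 0, 0, 0]'

```text
t: 27.43
position: [0.5586, 0.1562, 0.052]
eef_rot: [180.0, 0.0, 98.8]
ft_force: [-2.0, 0.3, 4.6]
gripper_width: 0.597
grasp_force: 30.0
```

Contact at 0.052, as predicted. I'll release and retreat, then check.

Scaled: -210 mm is -0.2625, -180 mm is -0.225.

>>> carry_out --series '[0, 0, -0.0006, 0, 0, 0, 0, 0, -0.0006, 0, 0, 0, 0, 0, -0.0006, 0, 0, 0, 0, 0, -0.0006, 0, 0, 0, 0, 0, -0.0006, 0, 0, 0, 0, 0, -0.0006, 0, 0, 0, 0, 0, -0.01, 0, 0, 0, 0, 0, -0.025, 0, 0, 0, 0, 0, -0.0563, 0, 0, 0, 0, 0, -0.1, 0, 0, 0, 0, 0, -0.1438, 0, 0, 0, 0, 0, -0.1875, 0, 0, 0, -0.025, 0, -0.225, 0, 0, 0, -0.0563, 0, -0.25, 0, 0, 0, -0.075, 0, -0.2625, 0, 0, 0, -0.075, 0, -0.2625, 0, 0, 0, -0.075, 0, -0.2625, 0, 0, 0]' --hand -0.5

```text
t: 28.85
position: [0.568, 0.0964, 0.263]
eef_rot: [179.9, -0.0, 98.7]
ft_force: [-0.2, 0.2, 0.0]
gripper_width: 0.754
grasp_force: 0.0
```

```bash
python3 - <<'E'
from h import *
im,d,K,e,M=snap("wrist","w_end"); P=cloud(d,K,e,M); s=readout.sense(); print(s["position"],s["t"])
ps=np.radians(8.75); X=np.array([np.cos(ps),np.sin(ps)]);Y=np.array([-X[1],X[0]]); r=(P[...,:2]-np.array([.5526,.1974]))*1000; x,y=r@X,r@Y
m=(d>0)&(abs(x)<50)&(y<-15)&(y>-75)&(P[...,2]>.061)&(P[...,2]<.072)
print("carton",cv2.minAreaRect(np.stack([x[m],y[m]],1).astype(np.float32)),np.percentile(P[m][:,2],[5,50,95]))
for a,b in((45,50),(-45,50),(45,-50),(-45,-50)):
    m=(d>0)&(abs(x-a)<12)&(abs(y-b)<15); print(a,b,np.median(P[m][:,2]))
E
```

```text
[0.5671 0.0971 0.2617] 28.9
carton ((-0.42973899841308594, -41.320743560791016), (43.475852966308594, 52.31132125854492), 89.86243438720703) [0.0641 0.0654 0.0667]
45 50 0.047450272051662745
-45 50 0.04735012193961796
45 -50 0.34683829789361537
-45 -50 0.3466013386315758
```

View pics/w_end.png

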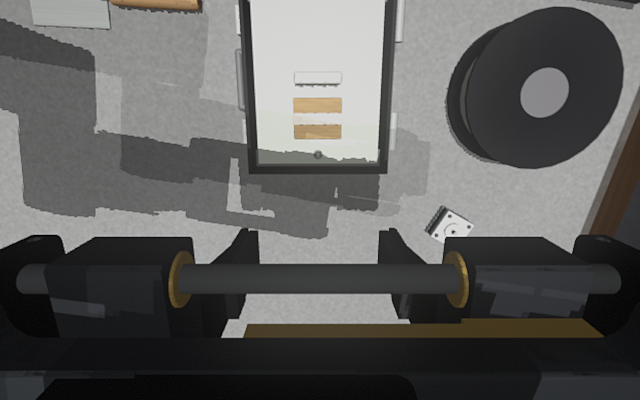

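The carton lies flat at (317,117), square between the grip bar at (318,77) and the pin at (318,155). The gripper is clear, so I'm handing in.

```bash
python3 -c "
from plant import env
print(env.close_job())"
```

```text
the job is handed in; nothing more can be done
None
```

The case is packed and handed in at about 29 s: the print head is on the pad fan up, the divider is seated flat over both pins, and the low carton is flat on it between the grip bar and a pin. No result came back from the judging.

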